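Mount the beacon between its sprung end cups

ROBOT

A 7-joint arm with a two-finger parallel gripper is mounted at the origin on the work surface. World frame = base frame: x ahead of the robot, y to its left, z up, the work surface at z = 0. Lengths are in mm, angles in rad, forces in N, time in s.
With the tool pointing down it reaches from about 400 to 900 mm from the base axis. Payload 5.6 kg.
Tool frame: the origin (TCP) lies midway between the tips of the shut fingers; the grasp point (between the pads) lies 19 mm behind it; x points along the fingers, y is the direction in which the jaws open and shut, and the axes are right-handed (so a half turn about x gives the same grasp; the last joint's range is limited). The gripper opens to 92 mm and grips with 3 to 60 N. Pads are 20 mm wide; open, the fingers measure 128 mm over their backs; the gripper's body (75 mm by 189 mm) begins 69 mm behind the grasp point.
Start: joints at [-1.38, 0.468, -0.012, 1.603, 0.006, 1.071, -0.056], TCP at [150.631, 632.313, 214.592] pointing down, gripper open.
Joint ranges: [-2.53, 2.53], [-0.31, 2.02], [-1.57, 1.55], [0.28, 2.44], [-1.29, 4.43], [0.15, 1.84], [-2.92, 2.92]. Speed limits (rad/s): [2.57, 2.57, 3.14, 3.14, 3.14, 3.14, 3.14].

INTERFACE

Orientations are given as a rotation vector (axis times angle).
In Python, from cell import robot, grip, kin, viewer gives the robot as it stands. Calls block until the motion is done:
- robot.movep(position, orientation): joint-space move of the TCP to a pose.
- robot.servo_line(position, feed=150, rotation=None): straight line of the TCP; rotation=None keeps the orientation; feed is the mean speed in mm/s.
- robot.goto_joints(angles): joint-space move.
- grip(opening, newtons=None): opening from 0.0 (shut) to 1.0 (fully open); newtons is the grip in N (None keeps the last); returns when the fingers have stopped.
- robot.hold(seconds).
- kin.ik(position, orientation): joint angles nearest the present ones, or None.
- robot.observe(): the state.
- viewer.read_camera(name): name is "scene" or "top" or "wrist"; returns the picture (480x640x3 uint8, red, green, blue); there is no depth.
- viewer.camera_info(name): a dict with "camera_matrix" (3x3 intrinsics, pixels), "R" (3x3) and "t" (3): a world point X has camera coordinates R X + t. Camera axes: x right, y down, z forward; pixel columns grow to the right and rows downward; lengths in mm; the calibration is good to about 2 mm. A picture is of the moment at which its call begins: read the wrist's pose just before it. camera_info takes no time and is no camera call; for the wrist camera it gives the pose at the moment of the call.
A pose or a line that the arm cannot do raises robot.IKError and nothing moves.
- robot.job_done(): hands the job in, once; it reports no verdict.
Trained networks look in the newest picture that a camera, given by its name, has taken for a name from the list of things; names that differ only in an ending like _2 or _b are one class to them, and where a whole thing is asked for, a point or a joint stands for the part that bears it (a point fixed in the world has none). Each returns a list of dicts, best first, with "confidence" (0 to 1); they miss things now and then, are a little off and sometimes report something else, mostly with a low value. They report only what shows in the picture. A call takes as long as a camera call. They do not tell look-alikes from the thing itself.
- viewer.silhouettes(name, camera): "mask" (480x640 bool, what is visible of it).
- viewer.pinpoint(name, camera): "at" ([x, y, z] in mm, in the coordinates of the camera as it stood for that picture, good to about 4 mm: a listed point, or the origin of a listed thing).
The state is a dict: "t": time; "joints": joint angles; "joint_velocities": joint speeds; "joint_torque": joint torques, N m; "tcp_pos": TCP position; "tcp_rot": TCP orientation; "contact_force": force on the tool from outside, world axes, zero at the start; "wrist_torque": the same for the moment, N m; "grip_width": opening from 0.0 (shut) to 1.0 (fully open).
Only numpy, scipy, OpenCV 4.12 (cv2) and the standard library are available. Lean on these libraries where they do the work, as an engineer would, in place of code of your own. Each camera call takes 0.05 s, during which the arm holds its last target. There are 200 camera calls.

TASK

Put the orange emergency beacon back in its cradle: fit its long spring-loaded pin into the small end cup, press the pin in far enough for the thick stub at the other end to swing in front of the large cup, then let the spring push the stub fully home and let go. Feel for the cup and press gently, never ramming the pin against its stop or forcing the stub against a rim, and leave the other equipment on the shelf undisturbed.

Things in the scene. Friction and masses are not known exactly. Their poses are not given: they have to be found in the camera images.
- beacon_mid (a point): Centre of the loose orange beacon (0.35 to 0.55 kg): a box 36 wide (x), 110 long (y), 36 mm high (z), lying flat. Grip it across the 36 mm, up to 25 mm towards the pin. On one axis along y through this point: at +y a sprung round-nosed steel pin, 14 mm thick, 36 mm out; at -y a fixed steel stub, 22 mm thick, 12 mm out (its face 67 mm from here). A lamp near the stub stands 9 mm above the top.
- pin (a joint): How far the beacon's pin is pressed in, in m: 0 fully out, 0.018 at its hard stop. The spring resists with about 3 N at first touch, rising 0.6 N per mm to about 14 N at the stop. About 0.004 when the beacon is mounted; at least 0.015 is needed for the stub to clear the rim of the large cup.
- nose: Round nose of the beacon's pin; the origin is its very tip, 91 mm from the beacon's centre when the pin is fully out; y points outward along the pin. More than 30 N on it is ramming.
- stub: Fixed thick stub at the beacon's other end, 22 mm in diameter, 12 mm long; the origin is the centre of its outer face, axes as the beacon's (y towards the pin). More than 30 N on it with the pin pressed in over 9 mm means it is being forced against the rim of the large cup.
- rail: Cradle base rail, aluminium, fixed: 50 (x) x 300 (y) x 18 mm high, origin at the centre of its underside. Two end cups facing each other, small one at +y, large at -y, stand on it as one rigid pair joined by a flat tie bar (its top 26 mm above this origin). The pair may be clamped up to 10 mm either way along y; this offset is NOT measured and must be felt or seen.
- cup_line (a point): Nominal middle of the cup pair, on the cups' common axis, 78 mm above the rail's origin; axes as the rail's, y along the cup axis from the large to the small cup. True middle up to 10 mm off in y. Each cup's mouth is 66 mm from the true middle and its floor 11 mm deeper. Mounted, the beacon's centre is 10 mm from the true middle towards the large cup and about 2 mm low (sag in the bores).
- small_cup (a point): Nominal centre of the mouth of the small cup (takes the pin); truly up to 10 mm off along y. Bore 18 mm, 11 mm deep, the mouth flared 4 mm wider all round in its outer 4 mm; 34 mm across outside. Closed ring, on an upright bracket 32 mm wide whose top is 17 mm above the cup axis; front, rear and top are free.
- large_cup (a point): Nominal centre of the mouth of the large cup (takes the stub); truly up to 10 mm off along y. Bore 26 mm, 11 mm deep, the mouth flared 4 mm wider all round in its outer 4 mm; 42 mm across outside. Closed ring, on an upright bracket 40 mm wide whose top is 21 mm above the cup axis; the stub can swing in from front, rear or top.
- extinguisher: Bystander: red hand extinguisher, 72 mm diameter, 208 mm high, standing; origin at the centre of its foot.
- torch: Bystander: grey square torch 44 x 44 x 93 mm, standing; origin at the centre of its foot.
- kit: Bystander: white metal kit box 80 x 110 x 40 mm; origin at the centre of its underside.
Not all that is in view belongs to the job. There is more than one size of the part that bears beacon_mid; the job needs the smallest.

How it is judged:
By the outcome, as a careful person would: the job done as asked, in the order asked, and still so for the second after the job is handed in, with the robot touching nothing.
It also fails if it takes over 61 s, if anything falls off the work surface, if the arm or the gripper's body presses on something with over 40 N, if the wrist force passes 120 N, or if a joint passes its speed limit or range.

## Working session

There is one attempt and no reset: what is moved stays moved. The work goes in short steps, each a Python script; the robot and the scene stay as the last script left them, time stands still between calls to the robot, and variables do not carry over. Pictures are saved under pics/ and viewed, on a budget of 10 in all, crops included, one or two more only if the job needs it, and the job is handed in when it is done.

```bash
ls; mkdir -p pics; cat > h.py <<'E'
import numpy as np,cv2
from cell import robot,grip,kin,viewer
def snap(cam,fn=None,crop=None,scale=1):
    ci=viewer.camera_info(cam); im=viewer.read_camera(cam)
    if fn:
        o=im[...,::-1]
        if crop: o=o[crop[1]:crop[3],crop[0]:crop[2]]
        cv2.imwrite('pics/'+fn,cv2.resize(o,None,fx=scale,fy=scale))
    return ci,im
def world(ci,p): return np.array(ci['R']).T@(np.array(p)-np.array(ci['t']))
def pix(ci,X):
    c=np.array(ci['camera_matrix'])@(np.array(ci['R'])@np.array(X)+np.array(ci['t'])); return c[:2]/c[2]
def onplane(ci,uv,z):
    R=np.array(ci['R']);C=-R.T@np.array(ci['t']);d=R.T@np.linalg.inv(ci['camera_matrix'])@[uv[0],uv[1],1]
    return C+d*(z-C[2])/d[2]
E
python3 - <<'E'
from h import *
np.set_printoptions(precision=1,suppress=True)
o=robot.observe();print(o['t'],o['tcp_pos'],o['tcp_rot'],o['contact_force'],o['grip_width'])
for c in ['scene','top']:
    ci,im=snap(c,c+'1.png')
    for n in ['beacon_mid','nose','stub','rail','cup_line','small_cup','large_cup','extinguisher','torch','kit']:
        for d in viewer.pinpoint(n,c)[:4]: 
            w=world(ci,d['at']);print(c,n,round(d['confidence'],2),w,pix(ci,w))
E
```

```text
pics
0.0 [150.5 631.7 213.6] [ 0.2  1.6 -0.2] [0.5 0.3 0.8] 0.9995171662409706
scene beacon_mid 0.82 [323.5 120.4  20.2] [319.6 197.7]
scene beacon_mid 0.74 [ 457.8 -103.2   18.2] [290.9 275.5]
scene beacon_mid 0.66 [ 301.7 -191.7   20. ] [222.5 257.1]
scene nose 0.62 [409.8  32.8  22.9] [318.  232.6]
scene nose 0.61 [ 180.  -187.5   22.1] [195.5 227.6]
scene stub 0.61 [602.5 -16.6  -4. ] [358.1 296.7]
scene stub 0.47 [ 462.4 -170.1   18.2] [270.9 293.1]
scene stub 0.24 [ 459.4 -101.3   16.6] [291.9 275.9]
scene rail 0.55 [601.7 -17.2  -4.2] [357.6 296.7]
scene cup_line 0.57 [600.4 -17.1  76.5] [359.9 278.4]
scene small_cup 0.9 [599.9  48.1  78.2] [379.1 261.6]
scene large_cup 0.56 [603.9 -82.5  76.6] [340.6 296.6]
scene extinguisher 0.55 [ 569.8 -378.3   -2.4] [228.9 388.5]
scene torch 0.68 [435.2 277.4  -0.5] [387.5 195.8]
scene kit 0.85 [604.7 319.2  -1.2] [444.9 222.3]
top beacon_mid 0.93 [330.  117.9  26.9] [252.1 326.4]
top beacon_mid 0.73 [ 461.8 -104.4   19.3] [360.9 258.7]
top beacon_mid 0.55 [ 304.9 -195.6   23.8] [409.1 335.6]
top beacon_mid 0.43 [455.1 -10.6  20.3] [315.1 263. ]
top nose 0.69 [410.8  33.   23.6] [294.  285.1]
top nose 0.5 [ 176.7 -192.8   24.4] [410.6 401.8]
top nose 0.4 [451.5 -12.9  20.1] [316.3 264.7]
top stub 0.63 [ 390.8 -193.    19.1] [405.7 292.5]
top stub 0.47 [261.  190.1  24.5] [216.1 362.4]
top stub 0.42 [ 461.3 -169.2   14.9] [392.3 258.4]
top rail 0.75 [602.  -17.3   0.1] [317.  194.6]
top cup_line 0.81 [602.8 -19.6  77.3] [317.5 185.7]
top small_cup 0.87 [599.8  50.1  77.7] [282.2 188. ]
top large_cup 0.59 [600.  -86.8  79.3] [351.6 186. ]
top extinguisher 0.56 [ 570.1 -378.3    2.8] [489.  205.2]
top torch 0.64 [433.6 276.9   3.7] [176.6 277.2]
top kit 0.57 [610.1 319.9  -1.8] [158.3 194.7]
```

View pics/scene1.png

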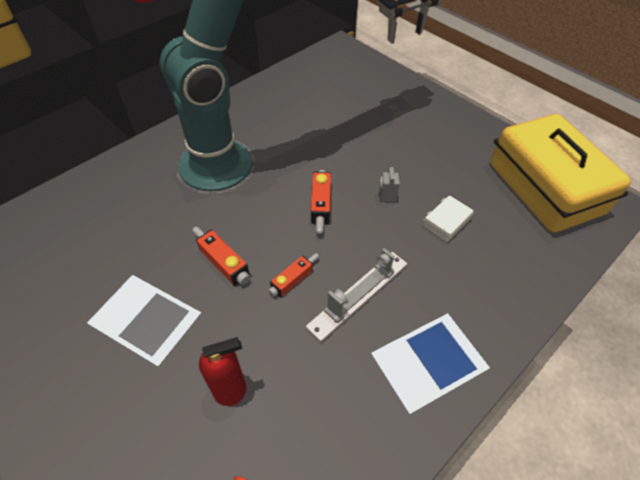

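View pics/top1.png

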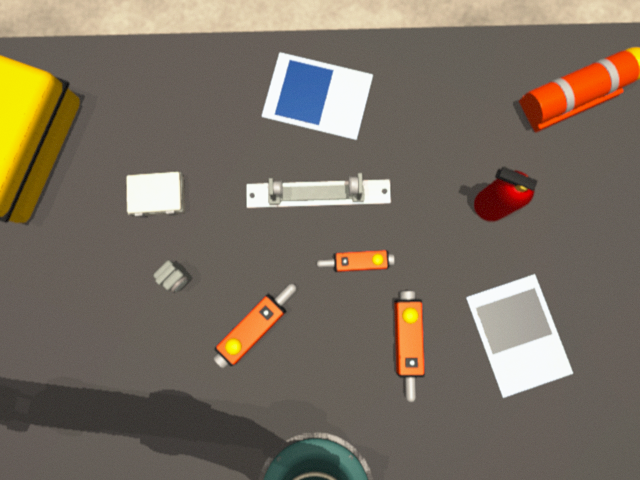

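Candidates for the beacon in the top view: (252,328), (409,337) and (361,260). The one at (361,260), world about (460,-104), is clearly the smallest and its pin already points to +y. The cradle is at (318,192). Next is a close wrist look at it and the cradle.

```bash
cat >> h.py <<'E'
from scipy.spatial.transform import Rotation as Ro
def down(yaw,s=1):  # tool x down, jaws (tool y) along s*world x rotated by yaw
    y=s*np.array([np.cos(yaw),np.sin(yaw),0]);x=np.array([0,0,-1.]);return Ro.from_matrix(np.c_[x,y,np.cross(x,y)]).as_rotvec()
E
python3 - <<'E'
from h import *
np.set_printoptions(precision=2,suppress=True)
for s in (1,-1): print(s,kin.ik([520,-60,300],down(0,s)),kin.ik([600,-30,63],down(0.3,s)),kin.ik([600,-30,63],down(-.3,s)))
q=kin.ik([500,-60,300],down(0,1)); s=1
if q is None or abs(q[6])>2.2: s=-1
print(s);robot.movep([500,-60,300],down(0,s))
o=robot.observe();print(o['t'],o['tcp_pos'],o['contact_force'])
ci,im=snap('wrist','w1.png')
R=np.array(ci['R']);print('cam at',-R.T@ci['t'],R)
for n in ['beacon_mid','nose','stub','rail','cup_line','small_cup','large_cup']:
    for d in viewer.pinpoint(n,'wrist')[:3]:
        w=world(ci,d['at']);print(n,round(d['confidence'],2),w,pix(ci,w))
E
```

```text
1 [-0.71  0.2   0.89  1.85 -0.17  1.16  0.24] [-0.41  0.63  0.55  1.86 -0.45  0.78  0.68] [-0.46  0.64  0.61  1.86 -0.5   0.79  0.12]
-1 [-1.02  0.39  1.38  1.86 -0.41  1.23 -2.65] [-0.84  1.08  1.33  1.88 -1.15  1.22 -1.93] [-0.06  0.57  0.08  1.84 -0.06  0.73  2.89]
1
3.85 [500.2  -59.02 299.84] [-0.32 -0.07 -0.31]
cam at [498.63  25.7  470.14] [[ 1.    0.   -0.  ]
 [ 0.   -0.95  0.3 ]
 [ 0.   -0.3  -0.95]]
beacon_mid 0.85 [ 297.19 -189.17   23.39] [173.49 296.69]
beacon_mid 0.8 [320.2  124.07  23.71] [160.07  43.18]
beacon_mid 0.62 [ 457.18 -101.57   13.09] [287.61 234.11]
nose 0.86 [406.81  34.64  23.47] [242.14 127.09]
nose 0.7 [ 175.7  -190.7    31.05] [ 82.78 300.05]
nose 0.44 [ 458.89 -105.96   16.13] [288.78 237.88]
stub 0.53 [ 388.5  -193.51   26.25] [238.93 300.52]
stub 0.49 [ 461.87 -167.36   13.4 ] [292.11 279.5 ]
rail 0.83 [596.07 -13.1   -2.73] [392.75 166.05]
cup_line 0.68 [597.58 -20.88  79.1 ] [408.65 179.55]
small_cup 0.83 [602.9   45.36  74.14] [417.39 115.6 ]
large_cup 0.66 [600.96 -79.62  74.8 ] [406.73 230.3 ]
```

View pics/w1.png

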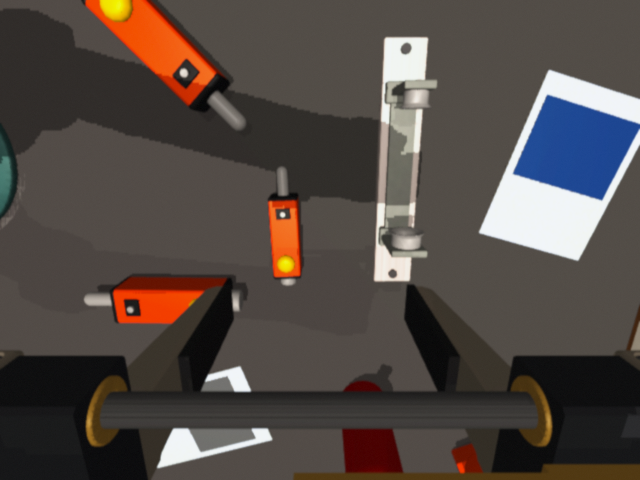

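The wrist view shows the small beacon with its pin tip at about (282,168) and stub at (288,283). The rail holes are at (405,48) and (393,273), with the small cup at (416,97) and the large cup at (405,240). I'll make one close crop to measure edges and confirm which beacon it is.

```bash
python3 - <<'E'
from h import *
np.set_printoptions(precision=1,suppress=True)
im=cv2.imread('pics/w1.png')
a=cv2.resize(im[155:295,255:320],None,fx=4.2,fy=4.2,interpolation=cv2.INTER_CUBIC)
b=cv2.resize(im[75:110+5,380:440],None,fx=7,fy=7,interpolation=cv2.INTER_CUBIC)
c=cv2.resize(im[222:262,375:435],None,fx=7,fy=7,interpolation=cv2.INTER_CUBIC)
H=588;o=np.zeros((H,a.shape[1]+430,3),np.uint8);o[:a.shape[0],:a.shape[1]]=a;o[:280,-420:]=b;o[300:580,-420:]=c
cv2.imwrite('pics/w1c.png',o)
ci=viewer.camera_info('wrist')
for uv in [(405,48),(393,273),(386,38),(428,38),(375,281),(411,281)]: print(uv,onplane(ci,uv,18))
hsv=cv2.cvtColor(im,cv2.COLOR_BGR2HSV);m=cv2.inRange(hsv,(0,150,90),(25,255,255));m[:, :255]=0;m[:,320:]=0;m[:155]=0;m[290:]=0
r=cv2.minAreaRect(cv2.findNonZero(m));print(r)
# top-face edges per row
for v in range(200,280,10): 
    xs=np.where(m[v])[0];print(v,onplane(ci,(xs.min()-.5,v),36)[:2],onplane(ci,(xs.max()+.5,v),36)[:2])
for uv in [(282,168)]: print('nose',onplane(ci,uv,18))
E
```

```text
(405, 48) [597.6 119.8  18. ]
(393, 273) [ 601.1 -156.7   18. ]
(386, 38) [575.3 129.9  18. ]
(428, 38) [623.  129.9  18. ]
(375, 281) [ 576.9 -168.6   18. ]
(411, 281) [ 626.8 -168.6   18. ]
((284.33294677734375, 238.1583709716797), (77.65299224853516, 30.012508392333984), 87.1375961303711)
200 [437.8 -52.1] [471.3 -52.1]
210 [434.7 -64.7] [472.3 -64.7]
220 [435.4 -77.5] [473.3 -77.6]
230 [436.2 -90.6] [473.1 -90.6]
240 [ 436.9 -103.9] [ 474.1 -103.9]
250 [ 436.3 -117.4] [ 473.9 -117.4]
260 [ 437.1 -131.1] [ 475.  -131.2]
270 [ 437.8 -145.1] [ 474.8 -145.2]
nose [452.7 -14.8  18. ]
```

View pics/w1c.png

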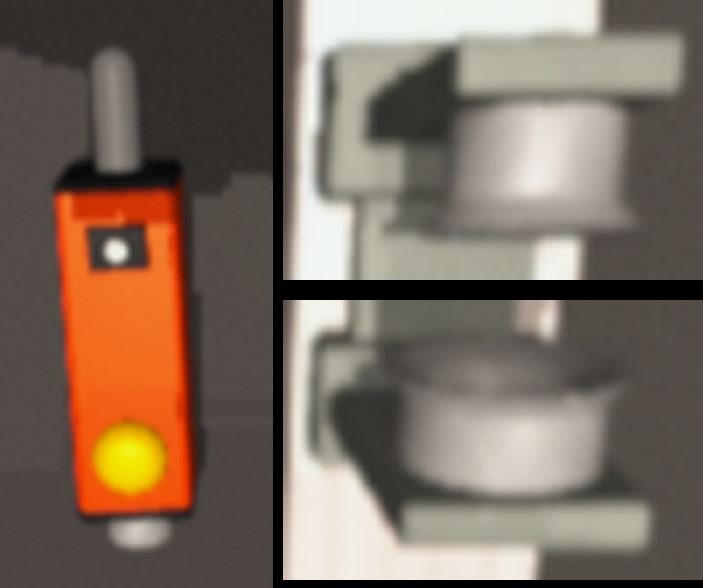

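```bash
python3 - <<'E'
from h import *
np.set_printoptions(precision=1,suppress=True)
ci=viewer.camera_info('wrist')
for n,uv,z in [('smouth',(416.2,107.5),78),('sbrL',(404.9,88.6),95),('sbrR',(437.1,88.6),95),('sbrback',(421,80),95),('lmouth',(406.6,234),78),('lbrL',(392,251.3),99),('lbrR',(427.4,251.3),99),('lbrback',(410,257.4),99)]: print(n,onplane(ci,uv,z))
t=0.035; c=np.array([455.5,-105]); g=c+10*np.array([-t,1])
robot.movep([*g,110],down(t)); robot.servo_line([*g,3],feed=60)
print(robot.observe()['contact_force'],robot.observe()['tcp_pos'])
grip(0.0,45); robot.hold(.2)
o=robot.observe();print(o['t'],o['grip_width']*92,o['tcp_pos'],o['contact_force'])
robot.servo_line([*g,160],feed=150)
robot.hold(.2);o=robot.observe();print(o['t'],o['grip_width']*92,o['tcp_pos'],o['contact_force'],o['wrist_torque'])
ci,im=snap('wrist','w2.png')
for n in ['beacon_mid','nose','stub']:
    for d in viewer.pinpoint(n,'wrist')[:3]:
        w=world(ci,d['at']);print(n,round(d['confidence'],2),w,pix(ci,w))
E
```

```text
smouth [600.1  52.   78. ]
sbrL [583.2  68.1  95. ]
sbrR [614.7  68.1  95. ]
sbrback [598.3  75.8  95. ]
lmouth [600.2 -84.3  78. ]
lbrL [580.  -98.4  99. ]
lbrR [619.3 -98.4  99. ]
lbrback [ 600.5 -105.5   99. ]
[-0.3  0.1 -0.5] [455.4 -95.    3.2]
8.075 35.33946148778859 [455.4 -95.    3. ] [ 1.4  0.3 -1.4]
9.475 35.91005855101142 [454.7 -95.1 159.4] [-0.  -0.2 -4.4] [-0.  0.  0.]
beacon_mid 0.98 [ 458.8 -105.8  171.3] [328.8 331.4]
beacon_mid 0.63 [ 294.8 -188.5   22.5] [153.6 319.9]
nose 0.95 [454.1 -12.  174.5] [327.3 139.2]
nose 0.86 [405.2  33.4  23.8] [263.6  74.7]
nose 0.58 [ 176.  -189.4   30.2] [ 25.1 320.9]
stub 0.46 [ 458.1 -167.8  169.7] [322.8 426.4]
```

View pics/w2.png

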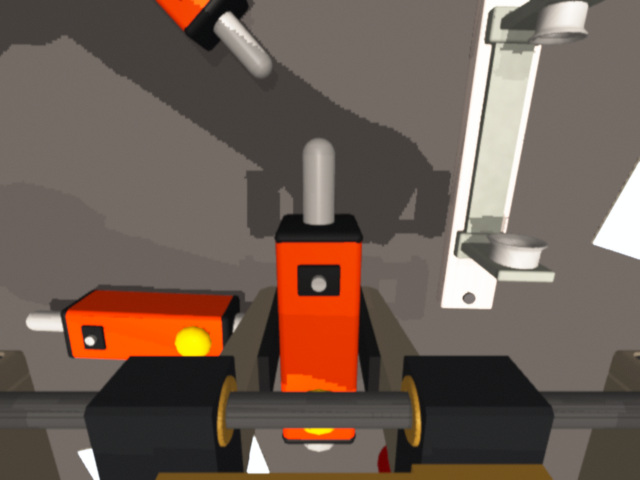

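```bash
python3 - <<'E'
from h import *
np.set_printoptions(precision=1,suppress=True)
ci=viewer.camera_info('wrist');o=robot.observe();print(o['tcp_pos'],Ro.from_rotvec(o['tcp_rot']).as_matrix())
print(onplane(ci,(318.5,139),174.4),onplane(ci,(319,240),192.4), onplane(ci,(319,437),192.4))
print('smouth',onplane(ci,(560,37),78),'lmouth',onplane(ci,(519,246),78))
# rail edges again
for uv in [(443,305),(491,307),(468,298)]: print(onplane(ci,uv,18))
E
```

```text
[455.  -95.1 159.8] [[-0.  1.  0.]
 [-0.  0. -1.]
 [-1. -0.  0.]]
[450.7 -12.1 174.4] [452.2 -51.2 192.4] [ 455.7 -152.4  192.4]
smouth [601.2  53.9  78. ] lmouth [603.4 -84.7  78. ]
[ 577.8 -165.1   18. ]
[ 625.1 -165.6   18. ]
[ 601.  -156.7   18. ]
```

The beacon is held straight: pin tip at (318.5,139), body along column 319. Next I approach yawed by 0.28 rad, with the stub to the front of the large cup, and check before entering.

```bash
cat >> h.py <<'E'
def tcp(S,th,p,z=63.2,d=76): # S = centre of nose sphere (x,y); p = pin press
    a=np.array([-np.sin(th),np.cos(th)]);q=np.array(S[:2])-(d-p)*a;return [q[0],q[1],z]
E
python3 - <<'E'
from h import *
np.set_printoptions(precision=1,suppress=True)
th=-.28;S=[601,30]
robot.movep(tcp(S,th,0,150),down(th)); robot.servo_line(tcp(S,th,0),feed=80)
robot.hold(.2);o=robot.observe();print(o['t'],o['tcp_pos'],tcp(S,th,0),o['contact_force'])
ci,im=snap('wrist','w3.png')
K=lambda X:pix(ci,X).round(1)
print('nose exp',K([601-7*np.sin(th),37,78]),'S',K([601,30,78]),'small mouth',K([601,50,78]),'large',K([601,-82,78]))
for n in ['nose','small_cup','large_cup']:
    for d in viewer.pinpoint(n,'wrist')[:1]:
        w=world(ci,d['at']);print(n,round(d['confidence'],2),w,pix(ci,w))
E
```

```text
11.7083 [579.1 -40.   63.3] [np.float64(579.9969707091274), np.float64(-43.04021331161859), 63.2] [-7.   8.6 11.8]
nose exp [325.8 143.9] S [325.9 161.5] small mouth [312.9 114. ] large [383.9 373.6]
nose 0.76 [408.3  33.2  25. ] [ 22.9 238.6]
large_cup 0.5 [596.9  21.1  33.3] [321.8 173.8]
```

View pics/w3.png

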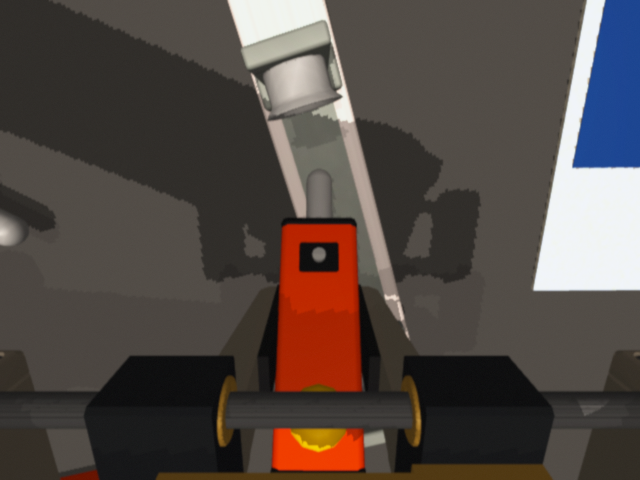

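The force reading (-7, 8.6, 11.8 N) and the nose sitting low at row 168 instead of 144 show that the beacon's rear came down on the edge of the large cup. I had allowed for the stub's width but not the body's. I'll lift off and check the grip.

```bash
python3 - <<'E'
from h import *
np.set_printoptions(precision=2,suppress=True)
o=robot.observe();p=o['tcp_pos']
robot.servo_line([579,-41,110],feed=80); robot.hold(.3)
o=robot.observe();print(o['t'],o['tcp_pos'],o['contact_force'],o['wrist_torque'],o['grip_width']*92)
ci,im=snap('wrist','w4.png')
ci,im=snap('scene','s4.png',(280,180,440,330),2.5)
a=cv2.imread('pics/w4.png')[60:480,170:470];b=cv2.imread('pics/s4.png')
o=np.zeros((420,720,3),np.uint8);o[:,:300]=a;o[:375,310:710]=b;cv2.imwrite('pics/c4.png',o)
E
```

```text
12.9417 [578.76 -41.03 109.63] [ 0.63 -0.55 -4.88] [-0.01  0.07  0.02] 35.66176552498699
```

View pics/c4.png

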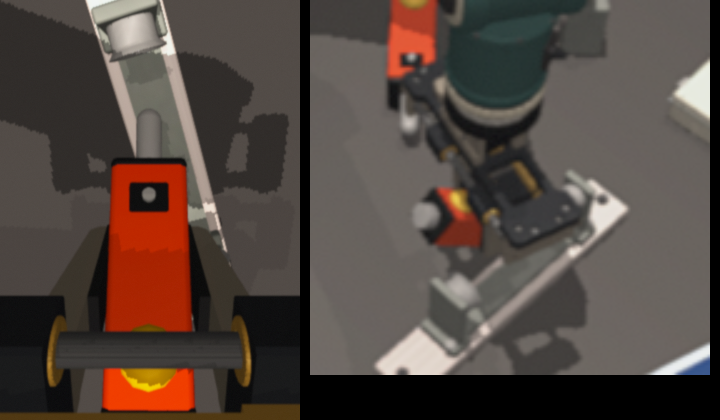

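The crop shows the beacon pitched nose down in the grip. I'll set it on free surface, let it lie flat and regrip it.

```bash
python3 - <<'E'
from h import *
np.set_printoptions(precision=2,suppress=True)
robot.servo_line([579,-41,150],feed=150)
robot.movep([480,-100,80],down(0)); f0=robot.observe()['contact_force'][2]
z=80; robot.servo_line([480,-100,50],feed=100); z=50
while z>5:
    z-=4; robot.servo_line([480,-100,z],feed=60); o=robot.observe(); f=o['contact_force'][2]-f0
    print(z,round(f,1),end=' | ')
    if f>9: break
z2=o['tcp_pos'][2]
grip(0.5); robot.hold(.3)
robot.servo_line([480,-100,3],feed=60)
o=robot.observe();print(o['t'],o['tcp_pos'],o['contact_force'])
ci,im=snap('wrist','w5.png')
for n in ['beacon_mid','nose']:
    for d in viewer.pinpoint(n,'wrist')[:2]: print(n,d['confidence'],world(ci,d['at']),pix(ci,world(ci,d['at'])))
E
```

```text
46 0.6 | 42 0.9 | 38 0.6 | 34 1.5 | 30 10.7 | 17.0167 [ 479.75 -100.24    2.69] [ 0.74 -0.95 -0.3 ]
beacon_mid 0.66 [ 481.98 -134.29   16.68] [325.62 372.68]
nose 0.78 [482.68 -41.05  16.39] [328.21 194.98]
```

View pics/w5.png

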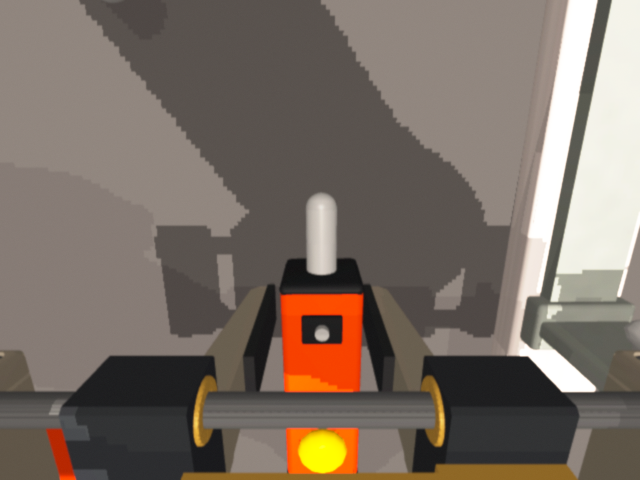

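It lies flat and straight between the fingers, nose tip at (321,194). I'll slide back, regrip near the centre at 60 N, lift and check.

```bash
python3 - <<'E'
from h import *
np.set_printoptions(precision=2,suppress=True)
ci=viewer.camera_info('wrist');n=onplane(ci,(321,193.5),18);print('nose',n)
y=n[1]-91+10
robot.servo_line([480.5,y,2.5],feed=60)
grip(0,60);robot.hold(.2);o=robot.observe();print(o['t'],o['tcp_pos'],o['grip_width']*92,o['contact_force'])
robot.servo_line([480.5,y,130],feed=170);robot.hold(.2);o=robot.observe();print(o['t'],o['tcp_pos'],o['contact_force'])
ci,im=snap('wrist','w6.png')
# nose tip: pixel search along columns of pin (bright vs ground) - predicted
for d in (81,83,85): print(d,pix(ci,[o['tcp_pos'][0],o['tcp_pos'][1]+d,o['tcp_pos'][2]+15.5]))
g=cv2.cvtColor(im,cv2.COLOR_RGB2GRAY);print(g[120:165,318])
E
```

```text
nose [479.86 -40.07  18.  ]
18.175 [ 480.76 -120.82    2.5 ] 35.75446724756707 [ 1.97  0.47 -1.85]
19.275 [ 479.76 -121.1   129.09] [-0.24 -0.31 -5.35]
81 [321.78 144.18]
83 [321.79 139.23]
85 [321.8  134.25]
[ 65  66  66  67  67  67  66  67  67  66  67  67  67  68  68  67  67  67
  67  67  66  66  69  82 104 125 136 144 150 156 161 164 166 169 172 177
 182 185 188 189 193 196 198 198 198]
```

```bash
cat > st.py <<'E'
from h import *
np.set_printoptions(precision=1,suppress=True)
D=74.5; TH=-.37; X=600.8; Z=62.7
def F(n=3):
    f=[]
    for _ in range(n): robot.hold(.03); f.append(robot.observe()['contact_force'])
    return np.mean(f,0)
E
python3 - <<'E'
from st import *
S=[X,36]
robot.movep(tcp(S,TH,0,128,D),down(TH)); f0=F(5)
for z in (100,85,74,Z):
    robot.servo_line(tcp(S,TH,0,z,D),feed=100); f=F(2)-f0; print(z,f)
    if np.abs(f).max()>4: print('STOP');raise SystemExit
np.save('f0.npy',f0)
y=36
while y<64:
    y+=3 if y<45 else 1; robot.servo_line(tcp([X,y],TH,0,Z,D),feed=40); f=F(2)-f0; o=robot.observe()
    print(y,f,o['tcp_pos']-np.array(tcp([X,y],TH,0,Z,D)),round(o['t'],1))
    if np.linalg.norm(f)>3: break
ci,im=snap('wrist','w7.png',(200,60,440,300),2)
E
```

```text
100 [-0.4  0.2 -0.6]
85 [-0.3  0.5  0.3]
74 [-0.2  0.6  0.6]
62.7 [0.1 0.8 0.7]
39 [ 0.3  0.3 -0.2] [0.1 0.2 0.1] 21.9
42 [-0.6  0.5  0. ] [-0.   0.1  0. ] 22.2
45 [0.  0.2 0.1] [-0.   0.1 -0. ] 22.5
46 [-0.4  0.7 -0.1] [ 0. -0.  0.] 22.9
47 [0.2 0.3 0.2] [0. 0. 0.] 23.2
48 [ 0.2 -0.2 -0.5] [0. 0. 0.] 23.5
49 [0.1 0.7 0.3] [-0.  0. -0.] 23.8
50 [-0.2  0.7 -0.1] [ 0.   0.1 -0. ] 24.1
51 [-0.5  0.1  0.3] [0. 0. 0.] 24.4
52 [-0.1  0.4 -0.2] [0. 0. 0.] 24.8
53 [-0.4  0.9  0.4] [-0.  0. -0.] 25.1
54 [-0.4  0.5  0.6] [-0.  0. -0.] 25.4
55 [-0.7  0.3 -0.6] [0. 0. 0.] 25.7
56 [-0.7  0.7  0.1] [0. 0. 0.] 26.0
57 [-0.   0.2 -0. ] [ 0.  -0.1  0. ] 26.3
58 [-0.4 -2.5  0.7] [-0.  -0.8  0.1] 26.7
59 [ 0.6 -4.1  0.2] [ 0.2 -0.5  0.1] 27.0
```

View pics/w7.png

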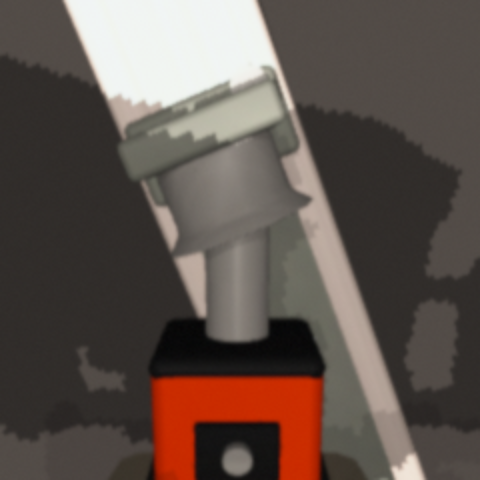

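The nose is fully inside the small cup, with a clean axial force and no side load, so the floor contact is at S_y of about 57.0. That puts the cup pair about +6 mm from nominal, which agrees with the camera. Now I press gradually.

```bash
python3 - <<'E'
from st import *
f0=np.load('f0.npy');S=[X,57.0];a=np.array([-np.sin(TH),np.cos(TH)])
for p in (3,6,9,11,13,14.5,15.5):
    robot.servo_line(tcp(S,TH,p,Z,D),feed=30); f=F(3)-f0;o=robot.observe()
    d=o['tcp_pos'][:2]-np.array(tcp(S,TH,0,Z,D))[:2]
    print(p,'p_obs %.1f'%(d@a),f,'axial %.1f exp %.1f'%(f[:2]@a,3+.6*(d@a)),'M',o['wrist_torque'],round(o['t'],1))
    if abs(f[:2]@a)>14.5 or abs(f[2])>6: print('STOP');break
E
```

```text
3 p_obs 2.8 [-1.  -4.1  0.6] axial -4.2 exp 4.7 M [-1.1  0.2 -0.1] 27.4
6 p_obs 5.2 [-1.6 -4.9  1.2] axial -5.2 exp 6.1 M [-1.3  0.4 -0. ] 27.7
9 p_obs 7.5 [-1.9 -7.   2.2] axial -7.2 exp 7.5 M [-1.5  0.4  0. ] 28.1
11 p_obs 9.1 [-2.8 -7.4  1.7] axial -7.9 exp 8.4 M [-1.6  0.6 -0. ] 28.4
13 p_obs 10.6 [-3.  -8.2  2.6] axial -8.7 exp 9.4 M [-1.8  0.7 -0. ] 28.8
14.5 p_obs 11.8 [-3.6 -9.3  2.8] axial -9.9 exp 10.1 M [-2.   0.7  0. ] 29.1
15.5 p_obs 12.5 [-3.7 -9.2  2.5] axial -9.9 exp 10.5 M [-2.   0.8  0. ] 29.5
```

```bash
cat >> st.py <<'E'
f0=np.load('f0.npy') if __import__('os').path.exists('f0.npy') else np.zeros(3)
S=np.array([X,57.3]); XP=[0,0,0]
def go(th,p,corr,feed=30,z=Z,s=S):
    t=np.array(tcp(s,th,p,z,D)); robot.servo_line(t+corr,feed=feed,rotation=down(th)); f=F(2)-f0
    o=robot.observe(); e=t-o['tcp_pos']; a=np.array([-np.sin(th),np.cos(th)])
    print('th %.3f p %.1f'%(th,p),'p_obs %.1f'%(p-e[:2]@a),'err',e,'F',f,'ax %.1f'%(f[:2]@a),'t %.1f'%o['t'])
    np.save('corr.npy',corr+e*.9); return corr+e*.9,f
E
python3 - <<'E'
from st import *
c=np.zeros(3)
for p in (14,15,15.8,16.3,16.6,16.6):
    c,f=go(TH,p,c)
    if np.linalg.norm(f)>17: print('STOP');break
snap('wrist','w8.png')
snap('scene','s8.png',(280,200,440,330),4)
a=cv2.imread('pics/w8.png')[80:300,200:440];b=cv2.imread('pics/s8.png');b=cv2.resize(b,(492,400))
o=np.zeros((400,780,3),np.uint8);o[:264,:288]=cv2.resize(a,(288,264));o[:,288:]=b;cv2.imwrite('pics/c8.png',o)
E
```

```text
th -0.370 p 14.0 p_obs 11.3 err [ 1.   2.5 -0. ] F [-2.9 -9.1  2.3] ax -9.5 t 29.8
th -0.370 p 15.0 p_obs 14.0 err [ 0.4  1.  -0. ] F [ -4.4 -10.    3.7] ax -10.9 t 30.1
th -0.370 p 15.8 p_obs 15.3 err [ 0.2  0.5 -0. ] F [ -5.2 -10.6   3.4] ax -11.8 t 30.4
th -0.370 p 16.3 p_obs 16.0 err [ 0.1  0.2 -0. ] F [ -4.4 -11.9   3.2] ax -12.7 t 30.8
th -0.370 p 16.6 p_obs 16.4 err [ 0.1  0.1 -0. ] F [ -4.3 -11.2   3.1] ax -12.0 t 31.1
th -0.370 p 16.6 p_obs 16.6 err [0.1 0.  0. ] F [ -5.2 -12.1   4.2] ax -13.1 t 31.4
```

View pics/c8.png

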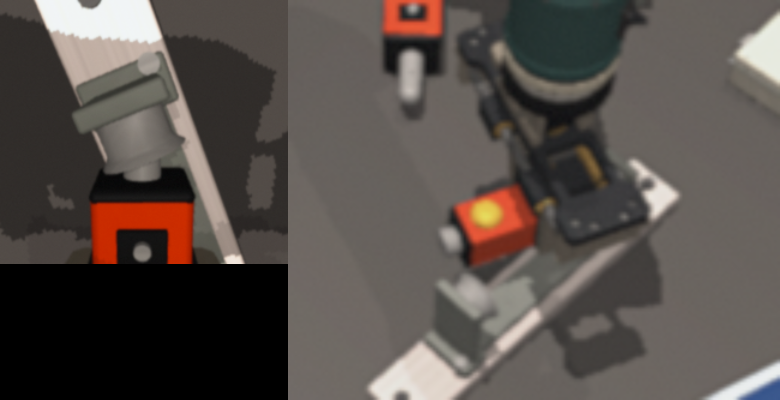

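```bash
python3 - <<'E'
from h import *
np.set_printoptions(precision=1,suppress=True)
a=cv2.imread('pics/w6.png');b=cv2.imread('pics/w8.png');w=cv2.imread('pics/w3.png')
t=a[235:285,290:350]
for n,i in (('w6',a),('w8',b),('w3',w)):
    r=cv2.matchTemplate(i,t,cv2.TM_CCOEFF_NORMED);_,v,_,l=cv2.minMaxLoc(r)
    y=l[1]; s=[r[y+k,l[0]] for k in (-1,0,1)] if 0<y<r.shape[0]-1 else [0,1,0]
    print(n,v,l, y+0.5*(s[0]-s[2])/(s[0]-2*s[1]+s[2]))
    h=cv2.cvtColor(i,cv2.COLOR_BGR2HSV);m=cv2.inRange(h,(0,180,90),(12,255,255))[:, 285:355]
    rows=np.where(m.sum(1)>255*40)[0];print(rows.min() if len(rows) else 0)
ci=viewer.camera_info('scene')
for z in (72,78,84): print(z,pix(ci,[552.2,-68,z]))
ci=viewer.camera_info('wrist')
p=robot.observe()['tcp_pos'];a_=np.array([.3616,.932])
for dz in (0,2): q=p[:2]+a_*40;print(pix(ci,[*q,p[2]+33.5+dz]))
E
```

```text
w6 0.9999999403953552 (290, 235) 234.99483
248
w8 0.9911527633666992 (290, 235) 235.49892
249
w3 0.5902957320213318 (290, 211) 210.69044
224
72 [329.  279.4]
78 [329. 278.]
84 [329.1 276.6]
[321.7 249.1]
[321.8 250.7]
```

The beacon is still level in the grip: the switch mark moved by only 0.5 px. Pin press is about 16.5 mm at 13 N, so I start the swing in front of the large cup, watching the forces.

```bash
python3 - <<'E'
from st import *
c=np.load('corr.npy')
fl=None
for th in np.append(np.arange(-.32,-.005,.05),.006):
    c,f=go(th,16.7,c,feed=30,z=Z+.6)
    if np.linalg.norm(f)>18 or abs(f[0])>9: print('STOP');break
snap('wrist','w9.png')
snap('scene','s9.png',(300,220,420,320),5)
E
```

```text
th -0.320 p 16.7 p_obs 16.4 err [-0.1  0.3  0.3] F [ -4.9 -11.1   1.3] ax -12.1 t 31.8
th -0.270 p 16.7 p_obs 16.5 err [-0.3  0.3  0.1] F [ -2.4 -12.   -1.1] ax -12.2 t 32.1
th -0.220 p 16.7 p_obs 16.6 err [-0.5  0.3 -0. ] F [ -0.8 -12.3  -1.8] ax -12.2 t 32.4
th -0.170 p 16.7 p_obs 16.6 err [-0.4  0.1 -0.1] F [ -0.8 -12.8  -1.6] ax -12.7 t 32.8
th -0.120 p 16.7 p_obs 16.6 err [-0.5  0.2 -0.1] F [  0.8 -12.3  -2.1] ax -12.1 t 33.1
th -0.070 p 16.7 p_obs 16.7 err [-0.3  0.  -0.1] F [  1.1 -12.5  -1.7] ax -12.4 t 33.4
th -0.020 p 16.7 p_obs 16.7 err [-0.5  0.1 -0.2] F [  2.3 -12.3  -2.3] ax -12.2 t 33.7
th 0.006 p 16.7 p_obs 16.7 err [-0.6  0.  -0.2] F [  2.3 -12.9  -1.9] ax -12.9 t 34.0
```

View pics/s9.png

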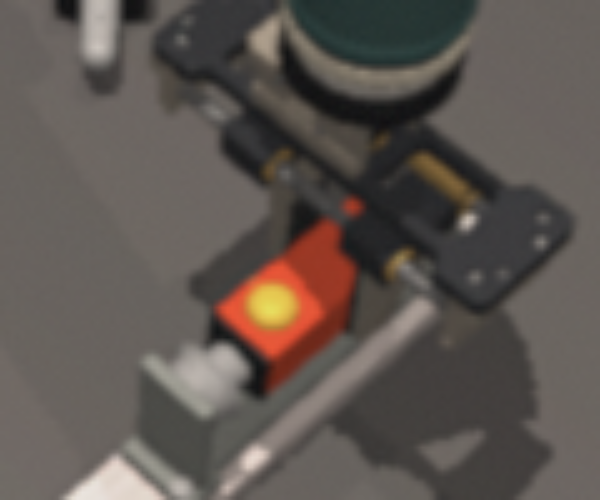

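The stub swung in front of the cup without any rim contact. Now I ease off so the spring drives it home.

```bash
python3 - <<'E'
from st import *
c=np.load('corr.npy')
for p in (15,13.5,12,10.5,9,7.5,6,5):
    c,f=go(.006,p,c,feed=30,z=Z+.3)
    s=3+.6*p
    if abs(f[0])>8 or abs(f[2])>8 or abs(-f[1]-s)>4: print('CHECK',s);break
snap('wrist','w10.png')
E
```

```text
th 0.006 p 15.0 p_obs 15.4 err [-0.5 -0.4 -0.3] F [  3.1 -12.1  -0.6] ax -12.1 t 34.4
th 0.006 p 13.5 p_obs 14.0 err [-0.4 -0.5 -0.2] F [  3.7 -10.2   0.1] ax -10.2 t 34.8
th 0.006 p 12.0 p_obs 12.5 err [-0.4 -0.5 -0.2] F [ 3.9 -9.9  0.2] ax -9.9 t 35.1
th 0.006 p 10.5 p_obs 11.0 err [-0.4 -0.5 -0.1] F [ 4.6 -8.8  0.6] ax -8.8 t 35.4
th 0.006 p 9.0 p_obs 9.6 err [-0.  -0.6 -0. ] F [ 4.3 -7.9  0.6] ax -8.0 t 35.7
th 0.006 p 7.5 p_obs 8.1 err [ 0.  -0.6  0. ] F [ 4.8 -6.8  0.4] ax -6.8 t 36.0
th 0.006 p 6.0 p_obs 6.5 err [ 0.  -0.5  0.1] F [ 4.7 -6.6  0.7] ax -6.6 t 36.3
th 0.006 p 5.0 p_obs 5.4 err [ 0.  -0.4  0.1] F [ 4.2 -5.2 -0.1] ax -5.3 t 36.7
```

```bash
python3 - <<'E'
from st import *
c=np.load('corr.npy')
for p in (4.3,3.6,3.0):
    c,f=go(.006,p,c,feed=30,z=Z-.7,s=S+[1.0,0])
    if -f[1]<2.5: break
grip(0.0,10); robot.hold(.3)
print(F()-f0, robot.observe()['tcp_pos'])
grip(0.62,20); robot.hold(.4); o=robot.observe();print(o['contact_force'],o['grip_width']*92,o['t'])
p=o['tcp_pos']; robot.servo_line([p[0],p[1],p[2]+60],feed=100); robot.servo_line([p[0]-40,p[1]-60,300],feed=180)
robot.hold(.3);o=robot.observe();print(o['t'],o['tcp_pos'],o['contact_force'])
ci,im=snap('wrist','w11.png',(220,30,500,280),2.4)
for n in ['beacon_mid','cup_line','stub','small_cup','large_cup']:
    for d in viewer.pinpoint(n,'wrist')[:3]: w=world(ci,d['at']);print(n,round(d['confidence'],2),w,pix(ci,w))
ci,im=snap('scene','s11.png',(300,220,420,320),5)
E
```

```text
th 0.006 p 4.3 p_obs 4.7 err [ 0.9 -0.4  0.1] F [ 2.  -4.8  1.5] ax -4.9 t 37.0
th 0.006 p 3.6 p_obs 3.9 err [ 0.7 -0.3  0.2] F [ 1.3 -4.7  2.9] ax -4.7 t 37.3
th 0.006 p 3.0 p_obs 3.7 err [ 0.6 -0.6  0.3] F [ 1.  -3.2  3.1] ax -3.2 t 37.7
[ 1.9 -3.1  3.5] [601.3 -13.4  61.4]
[-0.2 -0.5  0.6] 56.715349465776775 39.1667
41.4333 [560.8 -73.4 299.5] [-0.4  0.   0.9]
beacon_mid 0.91 [ 295.1 -190.9   24.1] [126.2 287.7]
beacon_mid 0.65 [603.8 -27.6  74.5] [359.2 172.1]
beacon_mid 0.63 [318.5 122.2  26.7] [101.6  28.5]
stub 0.85 [ 387.8 -193.1   25.6] [193.3 290. ]
stub 0.46 [601.2 -89.2  72.6] [354.7 225.9]
small_cup 0.69 [601.2  49.1  76. ] [359.8  96.9]
large_cup 0.55 [601.7  47.3  73. ] [359.9  99. ]
```

View pics/w11.png

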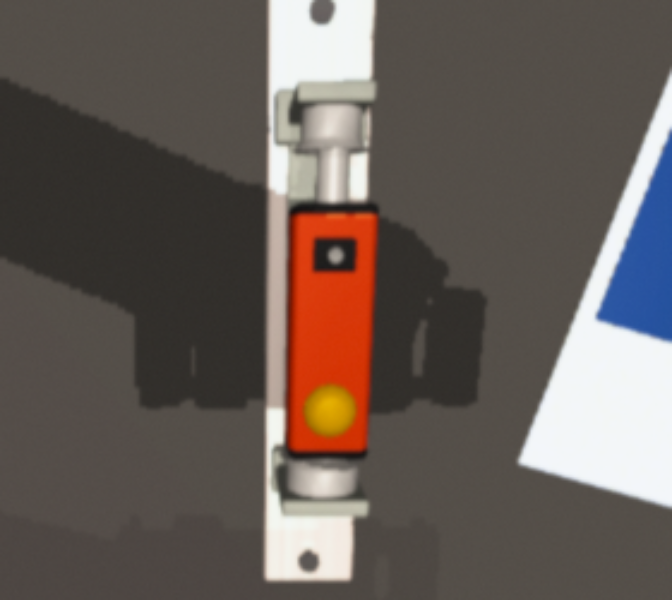

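The beacon sits in both cups: pin in the small cup at (333,150), body end flush at the large cup's mouth at (325,458). The arm is clear, so I hand in.

```bash
python3 -c "
from h import *
robot.job_done();print(robot.observe()['t'])"
```

```text
the job is handed in; nothing more can be done
the job is handed in; nothing more can be done
```

The smallest orange beacon is back in its cradle and the job is handed in. The last clock reading before hand-in was 41.4 s of the 61 s allowed.

**How it went:** I felt the pin onto the floor of the small cup, which put the cup pair about 6 mm from nominal towards +y. I pressed the pin in to about 16.7 mm at about 13 N, and the stub swung in front of the large cup without touching the rim. I then eased off and the force fell along the spring curve, and I released at a press of about 3.7 mm.

**Last checks:**
- The final wrist picture shows the pin in the small cup and the beacon's stub end flush with the mouth of the large cup. The gripper was clear with no force on it.
- The network put the beacon's centre at y = -27.6 mm, where I expected about -22.5 mm. That is slightly more than its usual 4 mm error. The picture and the force readings agree with a fully seated stub, so I trusted those.

**What went wrong:** On my first descent, the beacon's rear edge came down on the large cup. The peak force I read was about 16 N, though I only sampled it after the move. This tilted the beacon in the grip, so I backed off, set it down flat, regripped it and came in again at a wider angle. I moved none of the bystanders, though I did not check them in a picture at the end.

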